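Stand the tipped refill bottle back in its row

ROBOT

A 7-joint arm with a two-finger parallel gripper is mounted at the origin on the work surface. World frame = base frame: x ahead of the robot, y to its left, z up, the work surface at z = 0. Lengths are in mm, angles in rad, forces in N, time in s.
With the tool pointing down it reaches from about 400 to 850 mm from the base axis. Payload 4.4 kg.
Tool frame: the origin (TCP) lies midway between the tips of the shut fingers; the grasp point (between the pads) lies 19 mm behind it; z points along the fingers, y is the line along which they close (so a half turn about z gives the same grasp; the last joint's range is limited). The gripper opens to 94 mm and grips with 3 to 60 N. Pads are 16 mm wide; open, the fingers measure 119 mm over their backs; the gripper's body (75 mm by 177 mm) begins 78 mm behind the grasp point.
Start: joints at [-1.35, 0.628, 0.038, 1.517, -0.027, 0.996, -0.02], TCP at [183.85, 623.472, 205.478] pointing down, gripper open.
Joint ranges: [-3.06, 3.06], [-0.37, 2.12], [-1.25, 1.32], [0.18, 2.47], [-1.1, 4.24], [0.23, 1.98], [-2.94, 2.94]. Speed limits (rad/s): [2.57, 2.57, 3.14, 3.14, 3.14, 3.14, 3.14].

INTERFACE

Orientations are given as a unit quaternion [w, x, y, z].
In Python, from plant import ctrl gives the robot as it stands.
- The arm moves only by the tool move_arm, never from a script. Its argument "series" is a list of rows, each a list of 3 entries, a list of its own where there are three numbers: the gripper's target within -1 to 1 (fully open at 1, half-way at 0, shut at -1), then the shift along the tool's x, y, z in mm, then the turn about the tool's z in rad. A call has 1 to 12 rows; each row is the pose to reach, as a shift and turn from the pose commanded when the call began, along the tool's axes at that moment; what a row does not reach only later rows make up. A row lasts 1/12 s, in which the tool goes at most 41.7 mm and 7.16 degrees, less where a joint would pass 70% of its speed; a pose out of reach is approached as far as the arm can. A call with a gripper value outside its range is refused whole. The fingers move at their own pace and stop on an object; "force" is the grip in N (left out, the last holds). Time passes only in rows, so rows that repeat a pose let the fingers close. It gives the time, the measured TCP pose, the force and the opening at its end, in the units of the state.
- ctrl.get_obs(): the state, without advancing time (a new reading comes with each control period).
- ctrl.get_image(name): name is "scene" or "top"; returns the picture (420x560x3 uint8, blue, green, red); there is no depth.
- ctrl.camera_info(name): a dict with "intrinsics" (3x3 intrinsics, pixels), "k1" (the pictures are not rectified: a ray, as slopes to the right and down, at radius r is drawn at 1 + k1 r^2 times it, then the intrinsics apply), "rvec" (rotation vector, rad) and "tvec" (3), from world to camera coordinates, as OpenCV has them. Camera axes: x right, y down, z forward; pixel columns grow to the right and rows downward; lengths in mm; the calibration is good to about 2 mm. A picture is of the moment at which its call begins. camera_info takes no time and is no camera call.
- ctrl.close_job(): hands the job in, once; it reports no verdict.
The state is a dict: "time": time; "joint_pos": joint angles; "qvel": joint speeds; "tau": joint torques, N m; "ee_pos": TCP position; "tool_rot": TCP orientation; "force": force on the tool from outside, world axes, zero at the start; "moment": the same for the moment, N m; "width": finger opening in mm.
Only numpy, scipy, OpenCV 4.12 (cv2) and the standard library are available. Lean on these libraries where they do the work, as an engineer would, in place of code of your own. Each camera call takes 0.05 s, during which the arm holds its last target. There are 200 camera calls.

TASK

Pull the tray of the small steel supply cabinet all the way out to its stop and leave it out. One refill bottle has tipped over at the front of the tray: stand it upright on the tray floor in the empty place between the two standing bottles, in line with them and about midway. The two standing bottles must stay on their feet, and the stapler, tape dispenser and cup on the counter stay where they are.

Things in the scene. Friction and masses are not known exactly. Their poses are not given: they have to be found in the camera images.
- cabinet: Fixed beige steel desktop cabinet, 330 mm deep (its x), 310 mm wide (its y), 154 mm tall, with an open front. Origin at the centre of its underside; its -x axis points straight out of the front (roughly to the robot's right), and the tray slides out that way. A closed brown binder lies on the rear of its roof (top at 180 mm, from x = -25 to +135 mm).
- tray (a joint): How far the pull-out tray is out, in m: 0 shut, 0.24 at its stop; it starts almost shut. It slides with about 2 N of friction plus light damping and stays where it is left. The tray is 300 mm deep, 272 mm wide outside; its floor is 16 mm above the counter, and low walls 4 mm thick all round rise 22 mm above the floor.
- tray_handle (a point): Middle of the tray's steel bar handle: a round bar 12 mm thick and 110 mm long, level and parallel to the tray's front, 65 mm in front of it and 36 mm above the counter. Arms at its two ends. Axes as the cabinet's. With the tray shut the cabinet (154 mm tall) begins 65 mm behind the bar: lean the gripper out or hook the bar from above.
- tray_floor (a point): Centre of the tray, on the upper face of its floor, 215 mm behind the handle bar; the axes are the cabinet's; the walls stand 146 mm in front of and behind it and 132 mm to either side. With the tray at its stop, the cabinet's front is 90 mm behind this point.
- bottle_left: One of two standing neighbours in a row across the tray (along its y), about 120 mm between centres, the empty place between them; this one at the -y end. White square bottle, 46 x 46 mm, body 72 mm tall, then a shoulder and a round black cap 28 mm across from 76 to 110 mm; 110 mm tall in all, about 0.16 kg. Origin at the centre of its underside, z axis up through the cap.
- bottle_right: The other standing bottle, at the +y end of the row, nearer the robot. White square bottle, 46 x 46 mm, body 72 mm tall, then a shoulder and a round black cap 28 mm across from 76 to 110 mm; 110 mm tall in all, about 0.16 kg. Origin at the centre of its underside, z axis up through the cap.
- bottle_tipped: The tipped bottle, lying on a flat side on the floor at the front of the tray, roughly parallel to the row, cap towards the tray's -y side; its axis is 23 mm above the floor. White square bottle, 46 x 46 mm, body 72 mm tall, then a shoulder and a round black cap 28 mm across from 76 to 110 mm; 110 mm tall in all, about 0.16 kg. Origin at the centre of its underside, z axis up through the cap.
- bottle_tipped_cap (a point): Point on the tipped bottle's axis in the middle of its cap, 98 mm from its underside.
- stapler: Black desk stapler, 150 x 36 x 55 mm, standing on the counter to the robot's right; leave it alone. Origin at the centre of its underside.
- tape: Grey tape dispenser, 150 x 55 x 77 mm, on the counter to the right; leave it alone. Origin at the centre of its underside.
- cup: Dark steel pen cup, 76 mm across and 95 mm tall, on the counter to the right; leave it alone. Origin at the centre of its underside.

How it is judged (in metres and radians):
On the way, in this order (a step that is already met when the one before it is completed fails the run):
1. the tray is pulled out to its stop (value of joint tray above 0.233 m), for 0.2 s.
2. the tipped bottle stands upright between its two neighbours (angle between each of bottle_tipped, bottle_left, bottle_right's own z axis and vertical below 0.12 rad and height (world z) of bottle_tipped between 0.008 and 0.024 m and horizontal distance between bottle_tipped and bottle_left below 0.078 m and height (world z) of bottle_left between 0.008 and 0.024 m and horizontal distance between bottle_tipped and bottle_right below 0.078 m and height (world z) of bottle_right between 0.008 and 0.024 m and (x of bottle_tipped in the frame of bottle_left between -0.025 and 0.025 m or x of bottle_tipped in the frame of bottle_right between -0.025 and 0.025 m)), for 0.2 s.
At the end, for the whole second after the job is handed in: The tray is out to within 10 mm of its stop; all three bottles stand upright (within 7 degrees), at rest on its floor; the tipped one is between the others, its centre within 78 mm of both of theirs, and no more than 25 mm in front of or behind at least one of them (all of step 2 and value of joint tray above 0.23 m and linear speed of each of bottle_tipped, bottle_left, bottle_right below 0.02 m/s); the robot touches nothing.
It fails at once if a standing bottle is knocked over (angle between any of bottle_left, bottle_right's own z axis and vertical above 0.6 rad).
It fails at once if the stapler, tape dispenser or cup is shifted by more than 30 mm (distance of any of stapler, tape, cup from where it was at the start of the episode above 0.03 m).
It also fails if it takes over 66 s, if anything falls off the work surface, if the arm or the gripper's body presses on something with over 40 N, if the wrist force passes 120 N, or if a joint passes its speed limit or range.

## Working session

There is one attempt and no reset: what is moved stays moved. The work goes in short steps, Python scripts to look and compute and a tool call to move; the robot and the scene stay as the last step left them, time stands still between calls to the robot, and variables do not carry over. Pictures are saved under pics/ and viewed, on a budget of 10 in all, crops included, one or two more only if the job needs it, and the job is handed in when it is done.

Besides the shell and the picture viewer there is one more tool, called after "Emit:" as name([rows], argument=value, ...), one row to a line, values as JSON. move_arm: Moves the arm, as the interface text tells. Its arguments: {"type":"object","properties":{"series":{"type":"array","items":{"type":"array"}},"force":{"type":"number"}},"required":["series"]}

```bash
mkdir -p pics; ls; cat > h.py <<'E'
import numpy as np, cv2
from plant import ctrl
from scipy.spatial.transform import Rotation as R
def snap(n,f):
    cv2.imwrite('pics/'+f,ctrl.get_image(n))
def cam(n):
    c=ctrl.camera_info(n);K=np.array(c['intrinsics'],float);return K,float(c['k1']),R.from_rotvec(np.ravel(c['rvec'])).as_matrix(),np.ravel(c['tvec'])
def ray(n,u,v):
    K,k,r,t=cam(n)
    s=cv2.undistortPoints(np.array([[[u,v]]],float),K,np.array([k,0,0,0,0]),criteria=None) if 0 else cv2.undistortPoints(np.array([[[u,v]]],float),K,np.array([k,0,0,0.]))
    d=r.T@np.append(s.ravel(),1);return -r.T@t,d
def at(n,u,v,z):
    o,d=ray(n,u,v);return (o+d*(z-o[2])/d[2]).round(1)
def proj(n,p):
    K,k,r,t=cam(n)
    return cv2.projectPoints(np.array(p,float).reshape(-1,1,3),cv2.Rodrigues(r)[0],t,K,np.array([k,0,0,0.]))[0].reshape(-1,2).round(1)
E
python3 - <<'E'
from h import *
for n in('scene','top'):
    snap(n,n+'0.png');K,k,r,t=cam(n);print(n,K.round(1).tolist(),k,-r.T@t,r[2])
print(ctrl.get_obs())
E
```

```text
pics
scene [[391.0, 0.0, 276.2], [0.0, 391.0, 208.6], [0.0, 0.0, 1.0]] -0.0158782301108374 [ 789.68721352 -279.36533611 1033.0629872 ] [-0.20430186  0.25199906 -0.94591608]
top [[452.6, 0.0, 278.8], [0.0, 452.6, 204.8], [0.0, 0.0, 1.0]] -0.04750221395565092 [ 515.54931222  -40.99728222 1269.10534042] [ 0.06166801  0.00858966 -0.99805976]
{'time': 0.1, 'joint_pos': array([-1.34977479,  0.62923555,  0.03842867,  1.51819681, -0.02699811,
        0.99627252, -0.02000718]), 'qvel': array([ 0.00284455, -0.00204156,  0.00047383, -0.00174394,  0.00055667,
       -0.00042598, -0.00022546]), 'tau': array([ 2.29896395e-03, -5.50799954e+01,  1.14791829e+00, -1.87119806e+01,
       -5.20039536e-02,  1.92353083e-02,  3.65913832e-05]), 'ee_pos': array([183.69268658, 622.92977419, 204.68025037]), 'tool_rot': array([-1.11387352e-04,  1.42915460e-01,  9.89734578e-01, -7.89652710e-04]), 'force': array([ 0.38635759,  0.37746962, -0.43382512]), 'moment': array([-0.10206544,  0.04221019,  0.03019574]), 'width': 93.9775754368935}
```

View pics/scene0.png

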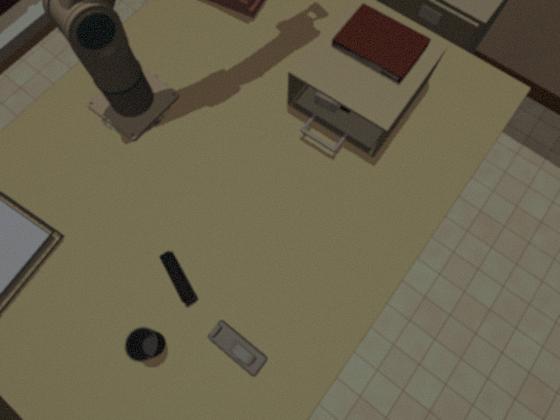

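View pics/top0.png

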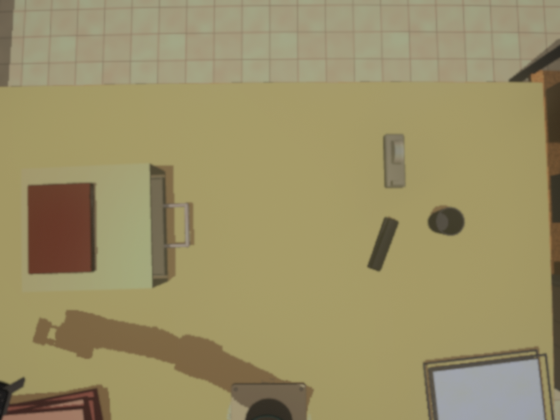

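Scene view: the cabinet is at upper right, with the handle bar from about (303,134) to (338,151). Top view: roof front edge at u≈152 (v 165–287), bar at u≈188 from v≈205 to 246, and stapler, cup and tape far off to the right.

```bash
python3 - <<'E'
from h import *
for p in [(188,205),(188,246),(188,225)]: print('bar',at('top',*p,36))
for p in [(303,134),(338,151)]: print('bar s',at('scene',*p,36))
for p in [(152,165),(152,287),(25,167),(22,289)]: print('roof',at('top',*p,154))
im=cv2.imread('pics/top0.png')[150:300,130:220]
cv2.imwrite('pics/c1.png',cv2.resize(im,None,fx=4,fy=4,interpolation=cv2.INTER_CUBIC))
E
```

```text
bar [592.3 218.3  36. ]
bar [480.4 217.5  36. ]
bar [537.6 217.9  36. ]
bar s [495.4 213.   36. ]
bar s [606.5 230.   36. ]
roof [685.6 284.9 154. ]
roof [383.3 281.4 154. ]
roof [683.5 611.3 154. ]
roof [376.9 610.5 154. ]
```

View pics/c1.png

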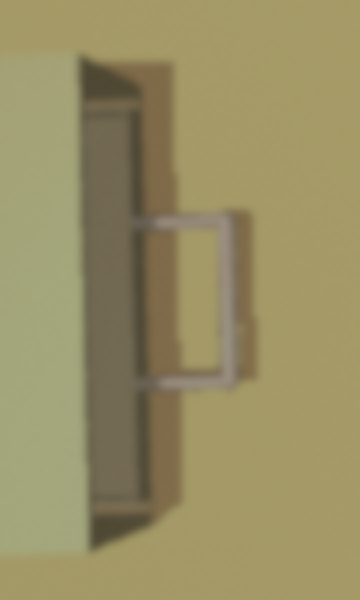

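```bash
cat >> h.py <<'E'
def goal(x,y,z,ydir):
    "tool-axis shift and turn to put TCP at x,y,z with tool y along world heading ydir (deg)"
    o=ctrl.get_obs();r=R.from_quat(o['tool_rot'],scalar_first=True)
    a=np.radians(ydir);d=r.inv().apply([np.cos(a),np.sin(a),0])
    print('t',o['time'],'at',np.round(o['ee_pos'],1),'shift',r.inv().apply(np.array([x,y,z])-o['ee_pos']).round(1),'turn',np.arctan2(-d[0],d[1]).round(3),'F',np.round(o['force'],1),'w',round(o['width'],1))
E
python3 - <<'E'
from h import *
goal(540,239,235,0.8)
E
```

```text
t 0.1 at [183.7 622.9 204.7] shift [-450.4 -267.5  -29.9] turn 1.27 F [ 0.4  0.4 -0.4] w 94.0
```

Emit:
move_arm([
  [-1,[0,0,-30],0],
  [-1,[-60,-36,-30],0.12],
  [-1,[-450,-267,-30],1.27],
  [-1,[-450,-267,-30],1.27],
  [-1,[-450,-267,-30],1.27],
  [-1,[-450,-267,-30],1.27],
  [-1,[-450,-267,-30],1.27],
  [-1,[-450,-267,-30],1.27],
  [-1,[-450,-267,-30],1.27],
  [-1,[-450,-267,-30],1.27],
  [-1,[-450,-267,-30],1.27],
  [-1,[-450,-267,-30],1.27],
])

```text
time: 1.1
ee_pos: [496.5, 286.0, 235.2]
tool_rot: [-0.0, 0.704, 0.71, -0.0]
force: [-0.1, 0.3, 0.6]
width: 17.4
```

```bash
python3 - <<'E'
from h import *
goal(540,239,235,0.8)
E
```

```text
t 1.1 at [496.5 286.  235.2] shift [-47.4  43.1   0.2] turn -0.005 F [-0.1  0.3  0.6] w 17.4
```

Emit:
move_arm([
  [-1,[-47,43,0],0],
  [-1,[-47,43,0],0],
  [-1,[-47,43,0],0],
  [-1,[-47,43,0],0],
  [-1,[-47,43,0],0],
  [-1,[-47,43,0],0],
])

```text
time: 1.6
ee_pos: [538.0, 243.1, 235.1]
tool_rot: [-0.001, 0.701, 0.713, -0.0]
force: [-0.1, 0.3, 0.5]
width: 0.8
```

```bash
python3 - <<'E'
from h import *
goal(540,239,20,0.8)
snap('scene','s1.png'); im=cv2.imread('pics/s1.png')[60:210,230:430]
cv2.imwrite('pics/c2.png',cv2.resize(im,None,fx=4,fy=4,interpolation=cv2.INTER_CUBIC))
print(proj('scene',[[540,239,20],[540,221,36],[596,221.5,36],[484,220,36]]))
E
```

```text
t 1.6 at [538.  243.1 235.1] shift [ -4.3   2.3 215.1] turn 0.003 F [-0.1  0.3  0.5] w 0.8
[[320.3 138.8]
 [317.2 140.5]
 [333.2 151.1]
 [301.3 130.2]]
```

View pics/c2.png

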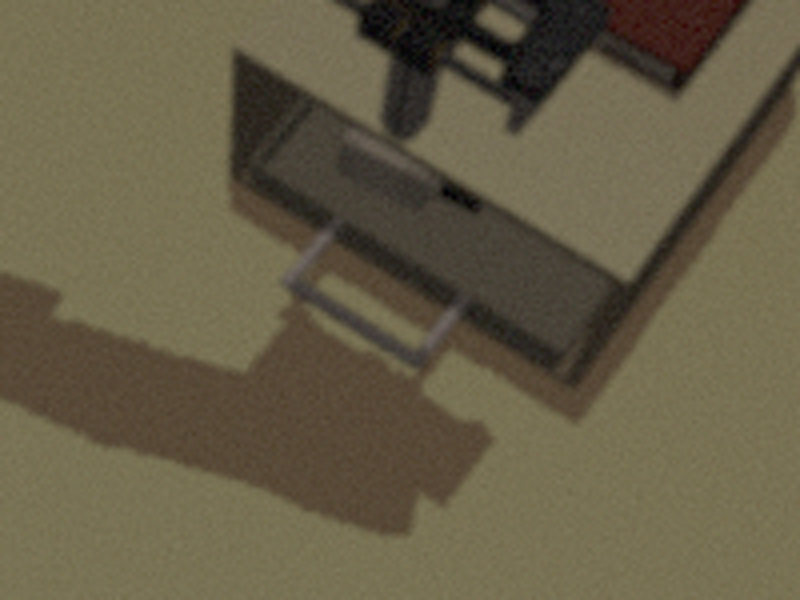

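```bash
python3 - <<'E'
from h import *
for p in [(302.5,131.2),(335,149.5),(318.8,140.4)]: print('bar',at('scene',*p,36))
for p in [(288.8,72.5),(388.8,131.2)]: print('roof',at('scene',*p,154))
E
```

```text
bar [488.7 219.5  36. ]
bar [597.  228.7  36. ]
bar [543.6 224.1  36. ]
roof [387.4 282.4 154. ]
roof [698.2 295.3 154. ]
```

Emit:
move_arm([
  [-1,[1,2,41],0.01],
  [-1,[1,2,82],0.01],
  [-1,[1,2,123],0.01],
  [-1,[1,2,150],0.01],
  [-1,[1,2,170],0.01],
  [-1,[1,2,180],0.01],
  [-1,[1,2,185],0.01],
  [-1,[1,2,185],0.01],
])

```text
time: 2.32
ee_pos: [540.9, 242.9, 50.1]
tool_rot: [-0.0, 0.705, 0.709, -0.0]
force: [0.3, -0.5, 0.2]
width: 0.4
```

Emit:
move_arm([
  [-1,[0,0,8],0],
  [-1,[0,0,16],0],
  [-1,[0,0,24],0],
  [-1,[0,0,29],0],
  [-1,[0,0,29],0],
])

```text
time: 2.73
ee_pos: [540.6, 242.0, 20.4]
tool_rot: [-0.0, 0.706, 0.708, -0.001]
force: [-0.0, 0.5, -0.6]
width: 0.2
```

Emit:
move_arm([
  [-1,[-3,0,0],0],
  [-1,[-6,0,0],0],
  [-1,[-9,0,0],0],
  [-1,[-12,0,0],0],
  [-1,[-16,0,0],0],
  [-1,[-21,0,0],0],
  [-1,[-27,0,0],0],
  [-1,[-34,0,0],0],
  [-1,[-42,0,0],0],
  [-1,[-50,0,0],0],
  [-1,[-58,0,0],0],
  [-1,[-66,0,0],0],
])

```text
time: 3.73
ee_pos: [542.0, 175.2, 21.7]
tool_rot: [0.0, 0.706, 0.708, 0.0]
force: [2.3, 1.6, 0.1]
width: 0.4
```

Emit:
move_arm([
  [-1,[-8,0,0],0],
  [-1,[-16,0,0],0],
  [-1,[-24,1,0],0],
  [-1,[-32,1,0],0],
  [-1,[-40,1,0],0],
  [-1,[-48,1,0],0],
  [-1,[-56,2,0],0],
  [-1,[-64,2,0],0],
  [-1,[-72,2,0],0],
  [-1,[-80,2,0],0],
  [-1,[-88,2,0],0],
  [-1,[-96,2,0],0],
])

```text
time: 4.73
ee_pos: [544.4, 79.5, 21.4]
tool_rot: [0.0, 0.706, 0.709, 0.0]
force: [3.0, 2.0, -0.9]
width: 0.7
```

Emit:
move_arm([
  [-1,[-8,0,0],0],
  [-1,[-16,0,0],0],
  [-1,[-24,0,0],0],
  [-1,[-32,0,0],0],
  [-1,[-40,0,0],0],
  [-1,[-47,0,0],0],
  [-1,[-53,0,0],0],
  [-1,[-58,0,0],0],
  [-1,[-62,0,0],0],
  [-1,[-65,0,0],0],
  [-1,[-68,0,0],0],
  [-1,[-70,0,0],0],
])

```text
time: 5.73
ee_pos: [544.2, 10.0, 21.4]
tool_rot: [-0.0, 0.706, 0.709, -0.0]
force: [2.4, 1.6, -0.7]
width: 0.6
```

Emit:
move_arm([
  [-1,[-2,0,0],0],
  [-1,[-4,0,0],0],
  [-1,[-6,0,0],0],
  [-1,[-8,0,0],0],
  [-1,[-10,0,0],0],
  [-1,[-12,0,0],0],
])

```text
time: 6.23
ee_pos: [544.3, -1.9, 21.4]
tool_rot: [-0.0, 0.706, 0.709, -0.0]
force: [1.4, 2.0, 0.0]
width: 0.3
```

Emit:
move_arm([
  [-1,[-2,0,0],0],
  [-1,[-4,0,0],0],
  [-1,[-6,0,0],0],
  [-1,[-6,0,0],0],
])

```text
time: 6.57
ee_pos: [544.3, -3.7, 21.5]
tool_rot: [-0.002, 0.705, 0.709, 0.001]
force: [2.0, 9.8, 1.1]
width: 0.5
```

Emit:
move_arm([
  [-1,[-2,0,0],0],
  [-1,[-2,0,0],0],
  [-1,[-2,0,0],0],
  [-1,[10,0,0],0],
  [-1,[12,0,0],0],
  [-1,[12,0,-41],0],
  [-1,[12,0,-82],0],
  [-1,[12,0,-123],0],
  [-1,[12,0,-164],0],
  [-1,[12,0,-200],0],
  [-1,[-20,0,-230],0],
  [-1,[-50,0,-230],0],
])

```text
time: 7.57
ee_pos: [547.2, -58.3, 256.9]
tool_rot: [0.003, 0.705, 0.71, 0.003]
force: [0.4, -0.4, -0.5]
width: 0.2
```

Emit:
move_arm([
  [1,[-40,0,0],0],
  [1,[-80,0,0],0],
  [1,[-120,0,0],0],
  [1,[-120,0,0],0],
])

```text
time: 7.9
ee_pos: [541.7, -189.9, 251.7]
tool_rot: [0.002, 0.711, 0.703, -0.003]
force: [-0.3, -1.0, 1.1]
width: 23.3
```

```bash
python3 - <<'E'
from h import *
goal(540,239,235,0.8)
snap('scene','s3.png'); snap('top','t3.png')
a=cv2.imread('pics/t3.png')[150:310,140:310]
b=cv2.imread('pics/s3.png')[60:250,200:400]
f=lambda i,w:cv2.resize(i,w,interpolation=cv2.INTER_CUBIC)
cv2.imwrite('pics/c3.png',f(a,(680,640))[:600]); cv2.imwrite('pics/c3s.png',f(b,(632,600)))
E
```

```text
t 7.9 at [ 541.7 -189.9  251.7] shift [429.   -6.1  13.2] turn -0.024 F [-0.3 -1.   1.1] w 23.3
```

View pics/c3.png

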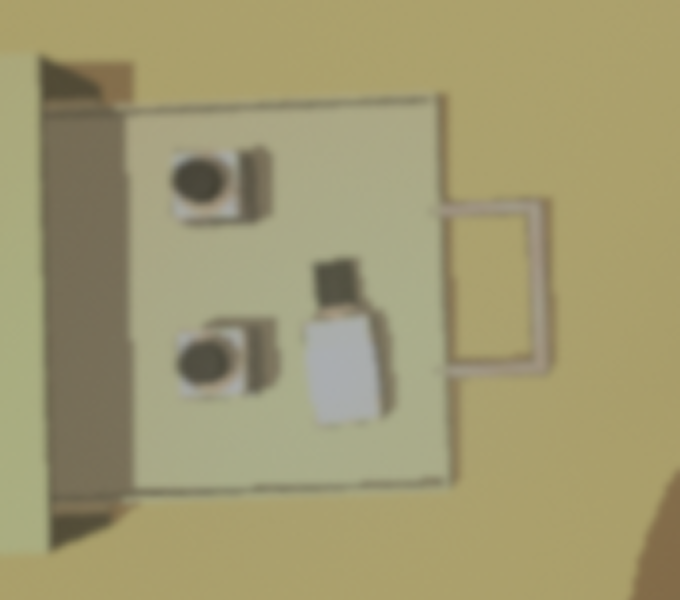

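View pics/c3s.png

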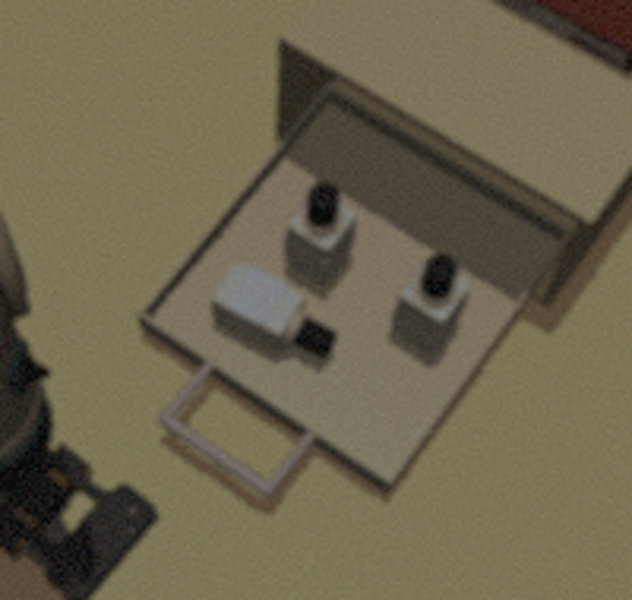

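```bash
python3 - <<'E'
from h import *
T=lambda u,v,z:at('top',140+u/4,150+v/4,z); S=lambda u,v,z:at('scene',200+u/3.16,60+v/3.16,z)
print('left',T(199,181,126),S(441,262,126))
print('right',T(204,362,126),S(322,188,126))
print('tipcap',T(337,284,53),S(316,334,50))
print('tip base/shoulder',T(350,421,62),T(339,315,62))
print('tip base s',(S(215,298,62)+S(240,265,62))/2,'sh',(S(268,330,62)+S(303,300,62))/2)
print('bar',T(541,285,36),S(217,455,36))
print('floor corners',T(441,98,38),T(453,483,38),S(145,320,38),S(388,490,38))
E
```

```text
left [611.5 195.1 126. ] [612.8 205.8 126. ]
right [496.8 191.1 126. ] [493.5 201.8 126. ]
tipcap [547.7 116.4  53. ] [552.1 121.5  50. ]
tip base/shoulder [456.3 106.3  62. ] [526.7 113.8  62. ]
tip base s [463.4 109.7  62. ] sh [523.3  115.05  62.  ]
bar [546.8 -20.6  36. ] [550.  -15.9  36. ]
floor corners [675.1  47.3  38. ] [413.1  39.4  38. ] [420.9  44.3  38. ] [684.3  47.7  38. ]
```

Tray is out to its stop. Standing bottles' caps are at crop (199,181) and (204,362); the tipped bottle has its cap at (337,284) and base at (350,421). Both cameras agree within about 5 mm in world coordinates. The plan is to grip the cap lightly and raise it so the bottle swings upright.

```bash
python3 - <<'E'
from h import *
print(ctrl.get_obs()['joint_pos'].round(2))
goal(556,118.5,235,92);goal(556,118.5,235,-88)
E
```

```text
[ 0.04  0.49  0.36  1.69 -0.2   1.    0.46]
t 8.0 at [ 543.1 -181.1  251. ] shift [299.6  12.2  15.6] turn -1.608 F [-0.   0.3 -0.1] w 31.8
t 8.0 at [ 543.1 -181.1  251. ] shift [299.6  12.2  15.6] turn 1.533 F [-0.   0.3 -0.1] w 31.8
```

Emit:
move_arm([
  [1,[30,1,0],-0.12],
  [1,[300,12,0],-1.61],
  [1,[300,12,0],-1.61],
  [1,[300,12,0],-1.61],
  [1,[300,12,0],-1.61],
  [1,[300,12,0],-1.61],
  [1,[300,12,0],-1.61],
  [1,[300,12,0],-1.61],
  [1,[300,12,0],-1.61],
  [1,[300,12,0],-1.61],
  [1,[300,12,0],-1.61],
  [1,[300,12,0],-1.61],
])

```text
time: 9.0
ee_pos: [554.5, 123.7, 251.0]
tool_rot: [-0.001, 0.031, 1.0, -0.0]
force: [0.4, -0.0, -0.5]
width: 94.4
```

```bash
python3 - <<'E'
from h import *
print(ctrl.get_obs()['joint_pos'].round(2))
goal(556,118.5,150,92)
E
```

```text
[-0.22  0.46 -0.07  1.69  0.04  0.99  1.2 ]
t 9.0 at [554.5 123.7 251. ] shift [ -2.  -5. 101.] turn -0.098 F [ 0.4 -0.  -0.5] w 94.4
```

Emit:
move_arm([
  [1,[-2,-2,0],-0.098],
  [1,[-2,-2,30],-0.098],
  [1,[-2,-2,60],-0.098],
  [1,[-2,-2,90],-0.098],
  [1,[-2,-2,101],-0.098],
  [1,[-2,-2,101],-0.098],
])

```text
time: 9.5
ee_pos: [554.7, 120.5, 147.7]
tool_rot: [-0.003, -0.014, 1.0, -0.001]
force: [-0.9, -0.3, 0.7]
width: 94.3
```

```bash
python3 - <<'E'
from h import *
goal(556,118.5,26,92)
snap('scene','s4.png'); b=cv2.imread('pics/s4.png')[60:250,200:400]
cv2.imwrite('pics/c4.png',cv2.resize(b,(632,600),interpolation=cv2.INTER_CUBIC))
E
```

```text
t 9.5 at [554.7 120.5 147.7] shift [ -2.1  -1.8 121.7] turn -0.007 F [-0.9 -0.3  0.7] w 94.3
```

View pics/c4.png

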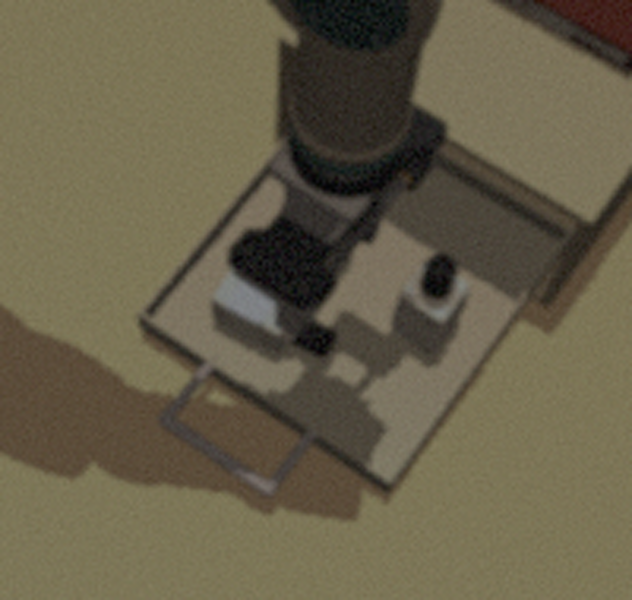

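The gripper is above the bottle, with the cap still visible at crop (316,340) and bottle_left undisturbed at (440,275). Going down.

Emit:
move_arm([
  [1,[-2,-2,30],0],
  [1,[-2,-2,60],0],
  [1,[-2,-2,80],0],
  [1,[-2,-2,95],0],
  [1,[-2,-2,105],0],
  [1,[-2,-2,113],0],
  [1,[-2,-2,119],0],
  [1,[-2,-2,121],0],
  [1,[-2,-2,121],0],
])

```text
time: 10.3
ee_pos: [560.2, 118.4, 29.8]
tool_rot: [0.0, -0.013, 1.0, 0.0]
force: [-0.0, -0.2, -1.1]
width: 94.1
```

Emit:
move_arm([
  [-1,[0,0,0],0],
  [-1,[0,0,0],0],
  [-1,[0,0,0],0],
  [-1,[0,0,0],0],
  [-1,[0,0,0],0],
  [-1,[0,0,0],0],
  [-1,[0,0,0],0],
  [-1,[0,0,0],0],
  [-1,[0,0,0],0],
  [-1,[0,0,0],0],
  [-1,[0,0,0],0],
  [-1,[0,0,0],0],
], force=6)

```text
time: 11.3
ee_pos: [559.8, 118.3, 29.5]
tool_rot: [0.0, -0.013, 1.0, 0.0]
force: [-0.1, 0.1, -0.3]
width: 28.1
```

Emit:
move_arm([
  [-1,[0,0,-5],0],
  [-1,[1,0,-10],0],
  [-1,[2,0,-16],0],
  [-1,[4,0,-23],0],
  [-1,[6,0,-30],0],
  [-1,[8,0,-37],0],
  [-1,[10,0,-44],0],
  [-1,[12,0,-51],0],
  [-1,[14,0,-58],0],
  [-1,[16,0,-65],0],
  [-1,[18,0,-72],0],
  [-1,[20,0,-78],0],
])

```text
time: 12.3
ee_pos: [539.7, 117.8, 108.3]
tool_rot: [0.0, -0.013, 1.0, 0.0]
force: [0.4, 0.4, -1.3]
width: 27.7
```

Emit:
move_arm([
  [-1,[0,0,-4],0],
  [-1,[0,0,-8],0],
  [-1,[0,0,-12],0],
  [-1,[0,0,-15],0],
  [-1,[0,0,-15],0],
  [-1,[0,0,-15],0],
])

```text
time: 12.8
ee_pos: [539.8, 117.7, 122.5]
tool_rot: [0.0, -0.013, 1.0, 0.0]
force: [0.2, 0.5, -2.1]
width: 27.6
```

```bash
python3 - <<'E'
from h import *
goal(554,197,112,92)
snap('scene','s5.png'); snap('top','t5.png')
f=lambda i,w:cv2.resize(i,w,interpolation=cv2.INTER_CUBIC)
a=f(cv2.imread('pics/s5.png')[60:250,200:400],(400,380));b=f(cv2.imread('pics/t5.png')[155:285,150:285],(395,380))
cv2.imwrite('pics/c5.png',np.hstack([a,b]))
E
```

```text
t 12.8 at [539.8 117.7 122.5] shift [-16.2  78.9  10.5] turn -0.009 F [ 0.2  0.5 -2.1] w 27.6
```

View pics/c5.png

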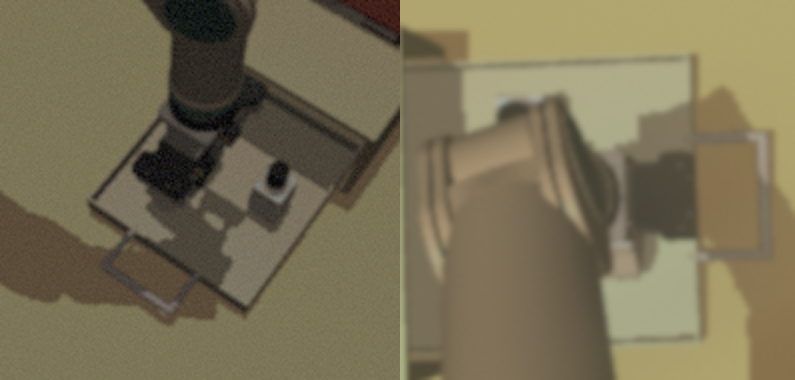

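Emit:
move_arm([
  [-1,[0,0,0],0],
  [-1,[0,0,0],0],
  [-1,[5,0,0],0],
  [-1,[0,0,0],0],
  [-1,[5,0,0],0],
  [-1,[0,0,0],0],
  [-1,[5,0,0],0],
  [-1,[0,0,0],0],
  [-1,[0,0,0],0],
  [-1,[0,0,0],0],
], force=3.5)

```text
time: 13.73
ee_pos: [540.2, 117.7, 122.5]
tool_rot: [0.0, -0.013, 1.0, 0.0]
force: [-0.9, -1.0, -2.2]
width: 27.7
```

```bash
python3 - <<'E'
from h import *
goal(554,197,112,92)
snap('top','t6.png')
f=lambda i,w:cv2.resize(i,w,interpolation=cv2.INTER_CUBIC)
b=cv2.imread('pics/t5.png')[200:265,200:250];a=cv2.imread('pics/t6.png')[200:265,200:250]
cv2.imwrite('pics/c6.png',np.hstack([f(b,(400,520)),f(a,(400,520))]))
print(proj('top',[[540,118,126],[540,118,30],[470,118,50],[480,118,30]]))
E
```

```text
t 13.7333 at [540.2 117.7 122.5] shift [-15.9  78.9  10.5] turn -0.009 F [-0.9 -1.  -2.2] w 27.7
[[219.9 223.3]
 [224.7 224. ]
 [223.7 249.9]
 [224.7 246. ]]
```

View pics/c6.png

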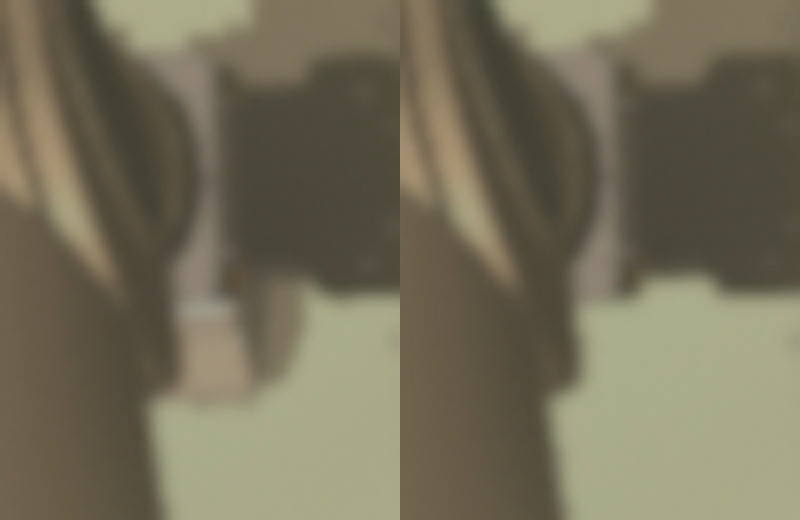

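The left half (before) shows the bottle's base sticking out at about (210,350), tilted. After the lighter grip and shake (right half) it is gone from view, so the bottle swung under. I'll shake a little more so it hangs plumb.

Emit:
move_arm([
  [-1,[3,0,0],0],
  [-1,[-3,0,0],0],
  [-1,[3,0,0],0],
  [-1,[-3,0,0],0],
  [-1,[3,0,0],0],
  [-1,[-3,0,0],0],
  [-1,[3,0,0],0],
  [-1,[-3,0,0],0],
  [-1,[2,0,0],0],
  [-1,[-2,0,0],0],
  [-1,[0,0,0],0],
  [-1,[0,0,0],0],
], force=3)

```text
time: 14.78
ee_pos: [539.5, 117.7, 122.4]
tool_rot: [-0.0, -0.013, 1.0, -0.0]
force: [-0.1, 0.3, -1.5]
width: 27.7
```

Emit:
move_arm([
  [-1,[-3,0,0],0],
  [-1,[-7,0,0],0],
  [-1,[-11,0,0],0],
  [-1,[-14,0,0],0],
  [-1,[-14,0,3],0],
  [-1,[-14,0,6],0],
  [-1,[-14,0,8],0],
  [-1,[-14,0,8],0],
])

```text
time: 15.45
ee_pos: [553.0, 118.0, 113.7]
tool_rot: [-0.001, -0.013, 1.0, -0.0]
force: [-0.5, 0.3, -1.7]
width: 27.9
```

Emit:
move_arm([
  [-1,[0,0,1],0],
  [-1,[0,0,2],0],
  [-1,[0,0,3],0],
  [-1,[0,0,3],0],
])

```text
time: 15.78
ee_pos: [554.5, 118.2, 111.9]
tool_rot: [0.001, -0.013, 1.0, 0.0]
force: [0.3, 0.6, 2.4]
width: 27.9
```

Emit:
move_arm([
  [-1,[0,0,1],0],
  [-1,[0,0,2],0],
  [-1,[0,0,3],0],
  [-1,[0,0,3],0],
])

```text
time: 16.12
ee_pos: [554.2, 118.1, 108.7]
tool_rot: [0.001, -0.013, 1.0, 0.0]
force: [0.9, 0.2, 4.8]
width: 27.9
```

Emit:
move_arm([
  [-1,[0,0,1],0],
  [-1,[0,0,2],0],
  [-1,[0,0,3],0],
  [-1,[0,0,4],0],
  [-1,[0,0,4],0],
])

```text
time: 16.53
ee_pos: [553.7, 118.1, 104.3]
tool_rot: [-0.0, -0.013, 1.0, 0.0]
force: [0.6, 0.2, 3.0]
width: 27.9
```

Emit:
move_arm([
  [-0.1,[0,0,0],0],
  [-0.1,[0,0,0],0],
  [-0.1,[0,0,0],0],
  [-0.1,[0,0,0],0],
  [-0.1,[0,0,0],0],
  [-0.1,[0,0,0],0],
])

```text
time: 17.03
ee_pos: [553.6, 118.1, 104.3]
tool_rot: [-0.0, -0.013, 1.0, -0.0]
force: [-0.3, 0.2, -0.1]
width: 42.2
```

Emit:
move_arm([
  [-1,[0,0,0],0],
  [-1,[0,0,0],0],
  [-1,[0,0,0],0],
  [-1,[0,0,0],0],
  [-1,[0,0,0],0],
  [-1,[0,0,0],0],
  [-1,[0,0,0],0],
], force=10)

```text
time: 17.62
ee_pos: [553.7, 118.1, 104.5]
tool_rot: [-0.0, -0.013, 1.0, 0.0]
force: [0.8, 0.4, -0.1]
width: 28.0
```

Emit:
move_arm([
  [-1,[0,0,-3],0],
  [-1,[0,0,-6],0],
  [-1,[0,5,-6],0],
  [-1,[0,12,-6],0],
  [-1,[-1,20,-6],0],
  [-1,[-1,29,-6],0],
  [-1,[-1,38,-6],0],
  [-1,[-1,47,-6],0],
  [-1,[-2,56,-6],0],
  [-1,[-2,65,-6],0],
  [-1,[-2,73,-6],0],
  [-1,[-2,79,-6],0],
])

```text
time: 18.62
ee_pos: [553.5, 198.6, 110.4]
tool_rot: [-0.0, -0.014, 1.0, 0.0]
force: [0.2, 0.5, -2.0]
width: 27.4
```

Emit:
move_arm([
  [-1,[0,0,0],0],
  [-1,[0,0,0],0],
  [-1,[0,0,2],0],
  [-1,[0,0,4],0],
  [-1,[0,0,5],0],
  [-1,[0,0,6],0],
  [-1,[0,0,6],0],
])

```text
time: 19.2
ee_pos: [553.8, 196.7, 104.5]
tool_rot: [0.0, -0.013, 1.0, -0.0]
force: [0.1, 0.2, -1.9]
width: 27.6
```

Emit:
move_arm([
  [-1,[0,0,1],0],
  [-1,[0,0,2],0],
  [-1,[0,0,2],0],
  [-1,[0,0,2],0],
])

```text
time: 19.53
ee_pos: [554.4, 196.8, 104.2]
tool_rot: [0.001, -0.013, 1.0, 0.0]
force: [-2.3, -1.9, 12.3]
width: 27.8
```

Contact at the expected height. I'll release, rise clear and look.

Emit:
move_arm([
  [-1,[0,0,-1],0],
  [-1,[0,0,-1],0],
  [-0.1,[0,0,-1],0],
  [-0.1,[0,0,-1],0],
  [-0.1,[0,0,-1],0],
  [-0.1,[0,0,-1],0],
  [-0.1,[0,0,-1],0],
  [-0.1,[0,0,-8],0],
  [-0.1,[0,0,-20],0],
  [-0.1,[0,0,-40],0],
  [-0.1,[0,0,-80],0],
  [-0.1,[0,0,-110],0],
])

```text
time: 20.53
ee_pos: [553.7, 197.2, 214.6]
tool_rot: [0.0, -0.013, 1.0, 0.0]
force: [0.3, 1.4, -0.2]
width: 42.5
```

Emit:
move_arm([
  [-0.1,[0,-40,-30],0],
  [-0.1,[0,-80,-30],0],
  [-0.1,[0,-120,-30],0],
  [-0.1,[0,-160,-30],0],
  [-0.1,[0,-200,-30],0],
  [-0.1,[0,-240,-30],0],
  [-0.1,[0,-280,-30],0],
  [-0.1,[0,-320,-30],0],
  [-0.1,[0,-360,-30],0],
  [-0.1,[0,-360,-30],0],
  [-0.1,[0,-360,-30],0],
  [-0.1,[0,-360,-30],0],
])

```text
time: 21.53
ee_pos: [563.1, -162.1, 242.7]
tool_rot: [0.0, -0.013, 1.0, 0.001]
force: [1.1, 0.1, -0.1]
width: 42.4
```

```bash
python3 - <<'E'
from h import *
goal(554,197,112,92)
snap('scene','s7.png'); snap('top','t7.png')
f=lambda i,w:cv2.resize(i,w,interpolation=cv2.INTER_CUBIC)
a=f(cv2.imread('pics/s7.png')[60:250,200:400],(400,380));b=f(cv2.imread('pics/t7.png')[155:285,150:285],(395,380))
cv2.imwrite('pics/c7.png',np.hstack([a,b]))
E
```

```text
t 21.5333 at [ 563.1 -162.1  242.7] shift [-3.000e-01  3.591e+02  1.310e+02] turn -0.009 F [ 1.1  0.1 -0.1] w 42.4
```

View pics/c7.png

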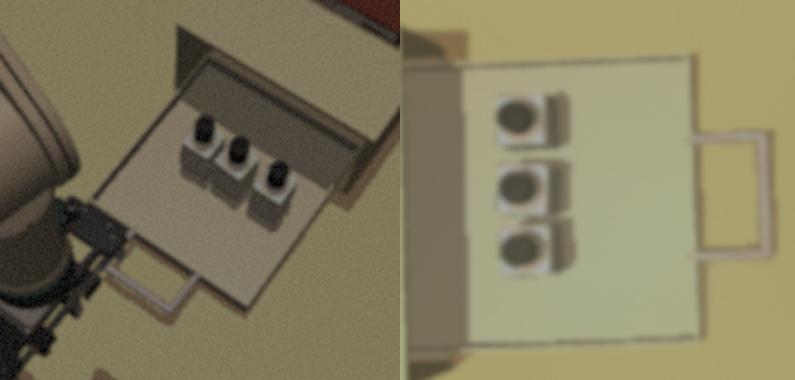

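All three bottles stand in a row with caps at right-panel (517,117), (520,187) and (521,250), about 60 and 54 mm apart and in line. The bar is at u≈275.8, as at the stop, and the gripper is clear.

```bash
python3 -c "
from plant import ctrl
print(ctrl.close_job())"
```

```text
the job is handed in; nothing more can be done
None
```

I pulled the tray out to its stop and stood the tipped bottle upright between the other two. The job is handed in at about 21.5 s of the 66 s; handing in gives no verdict.

- **Tray:** I hooked the bar from behind with the closed fingers and pulled until the force rose to about 10 N with no further travel. In the last picture the bar is where it was right after the pull.
- **Bottle:** I gripped its cap lightly and lifted. It came up tilted at first, so I eased the grip and shook it gently until it swung upright. I then set it down in front of the row, gripped it again and carried it into the empty place.
- **Last checks:** The final views show all three bottles standing, with centres about 60 mm and 54 mm apart and within about 3 mm of the same line. The gripper is clear of everything.
- **Weak points:**
  - The two cameras disagreed by up to about 11 mm on the standing bottles. I used the average, and the middle bottle ended about 3 mm off centre, nearer bottle_right.
  - I did not check the stapler, tape dispenser and cup again after the first pictures; the arm never went near them.

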